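# Drop a load of stones from the gate-box dispenser and latch it

## Robot

A 6-joint arm with a two-finger parallel gripper is mounted at the origin on the work surface. World frame = base frame: x ahead of the robot, y to its left, z up, the work surface at z = 0. Lengths are in mm, angles in rad, forces in N, time in s.
With the tool pointing down it reaches from about 325 to 850 mm from the base axis. Payload 15.5 kg.
Tool frame: the origin (TCP) lies midway between the tips of the shut fingers; the grasp point (between the pads) lies 19 mm behind it; z points along the fingers, y is the line along which they close (so a half turn about z gives the same grasp; the last joint's range is limited). The gripper opens to 91 mm and grips with 3 to 60 N. Pads are 32 mm wide; open, the fingers measure 118 mm over their backs; the gripper's body (76 mm by 178 mm) begins 60 mm behind the grasp point.
Start: joints at [1.19, 0.494, 1.345, -0, 1.302, -0.096], TCP at [176.198, 599.65, 213.915] pointing down, gripper open.
Joint ranges: [-2.91, 2.91], [-0.82, 2.16], [0.22, 2.67], [-1.22, 4.37], [0.12, 2.79], [-3.08, 3.08]. Speed limits (rad/s): [1.89, 1.89, 2.57, 3.01, 3.01, 3.01].

## Interface

Orientations are given as a unit quaternion [w, x, y, z].
In Python, from station import telemetry, viewer, job, models gives the robot as it stands.
- The arm moves only by the tool jog_arm, never from a script. Its argument "deltas" is text: rows parted by semicolons, each of 4 numbers parted by spaces: the shift along the tool's x, y, z in m, then the turn about the tool's z in rad. In form: x y z yaw; .... A call has 1 to 12 rows; each row is the pose to reach, as a shift and turn from the pose commanded when the call began, along the tool's axes at that moment; what a row does not reach only later rows make up. A row lasts 1/8 s, in which the tool goes at most 62.5 mm and 10.7 degrees, less where a joint would pass 70% of its speed; a pose out of reach is approached as far as the arm can. A call with a gripper value outside its range is refused whole. "jaw" is the opening, from -1 (shut) to 1 (fully open), set as the call begins (left out, the last holds). The fingers move at their own pace and stop on an object; "newtons" is the grip in N (left out, the last holds). Time passes only in rows, so rows that repeat a pose let the fingers close. It gives the time, the measured TCP pose, the force, the opening and the grip force at its end, in the units of the state.
- telemetry.get_obs(): the state, without advancing time (a new reading comes with each control period).
- viewer.capture(name): name is "scene" or "top"; returns the picture (400x640x3 uint8, red, green, blue); there is no depth.
- viewer.camera_model(name): a dict with "fx", "fy", "cx", "cy" (pixels), "dist_coeffs" ([k1, k2, p1, p2, k3] as OpenCV has them; the pictures are not rectified), "rvec" (rotation vector, rad) and "tvec" (3), from world to camera coordinates, as OpenCV has them. Camera axes: x right, y down, z forward; pixel columns grow to the right and rows downward; lengths in mm; the calibration is good to about 2 mm. A picture is of the moment at which its call begins. camera_model takes no time and is no camera call.
- job.job_done(): hands the job in; it is judged then, once.
Trained networks look in the newest picture that a camera, given by its name, has taken for a name from the list of things; names that differ only in an ending like _2 or _b are one class to them, and where a whole thing is asked for, a point or a joint stands for the part that bears it (a point fixed in the world has none). Each returns a list of dicts, best first, with "score" (0 to 1); they miss things now and then, are a little off and sometimes report something else, mostly with a low value. They report only what shows in the picture. A call takes as long as a camera call. They do not tell look-alikes from the thing itself.
- models.masks_of(camera, target): "pixels" (400x640 bool, what is visible of it) and "rect" ([left, top, width, height] in pixels, round what is visible of it).
- models.spot_point(camera, target): "at" ([column, row] in pixels: a listed point, or the origin of a listed thing).
The state is a dict: "t": time; "joints": joint angles; "qd": joint speeds; "joint_efforts": joint torques, N m; "eef_pos": TCP position; "tcp_rot": TCP orientation; "force": force on the tool from outside, world axes, zero at the start; "ft_torque": the same for the moment, N m; "finger_gap": opening from 0.0 (shut) to 1.0 (fully open); "grip_force": force on a finger pad.
Only numpy, scipy, OpenCV 4.12 (cv2) and the standard library are available. Lean on these libraries where they do the work, as an engineer would, in place of code of your own. Each camera call takes 0.05 s, during which the arm holds its last target. There are 200 camera calls.

## Task

At this stone-painting table, empty the clear dispenser with the orange handle into the white tray beneath it: swing its handle well over towards the robot so that the trap-door bottom opens and all three stones drop into the tray. Then swing the handle back until the trap-door is fully shut, and push the red knob of its bolt all the way across, towards the handle, so that the bolt blocks the handle arm. Leave the blue-handled dispenser shut.

Things in the scene. Friction and masses are not known exactly. Their poses are not given: they have to be found in the camera images.
- orange: orange-handled dispenser, fixed: clear and white open-topped box on a white stand, yaw -0.5 to 0.15. Origin on the table under the box's centre; x to its far white wall, y to the handle side. Box 108 x 108 mm, z 152 to 242 mm; near lip up to 265 mm; feet reach x +-65, y +-83 mm. A twin with a BLUE handle, already bolted, stands beside it, to its left or right: leave it shut.
- orange_hinge (a point): point on the trap-door's hinge axis in line with the middle of the orange grip: at (50, 100, 150) mm in the dispenser's frame. The axis runs level along the dispenser's y, at the far lower edge of the box.
- orange_grip (a point): middle of the orange grip, a level 16 mm round bar along the dispenser's y (y 66 to 120 mm), free all round beyond its 10 mm arm (y 66 to 76). It moves on a 130 mm radius about the hinge: shut, 44 mm beyond (+x) and 122 mm above the hinge (272 mm above the table); fully open, 98 mm nearer (-x) and 85 mm above. Pinch it from above or push it.
- orange_gate (a joint): angle (rad) of the trap-door and its rigid handle arm: 0 shut (stop), 1.2 fully open (stop); grows as the grip swings to the dispenser's -x, towards the robot, and the door's near edge drops. Stays where it is left; 3 to 6 N at the grip move it. Starts at 0 to 0.02. The stones may slide off only near fully open.
- orange_knob (a point): point on the upright red bolt knob, a 14 mm round pin, 10 mm below its top; the top is 285 mm above the table, 43 mm above the box's far wall. With the bolt drawn back this point is at (60, -10, 275) mm in the dispenser's frame.
- orange_bolt (a joint): travel (m) of the bolt, a 10 mm steel rod outside the far wall that slides along the dispenser's +y: 0 drawn back, 0.04 fully across (stop), then in front of the handle arm so the trap-door cannot open. 2 to 3 N move it; stays where left. Starts at 0 to 0.006. It goes across only when the door is shut (within about 0.1 rad).
- orange_tray: loose white tray under the orange dispenser, 160 (x) x 124 (y) x 40 mm high, walls 4 mm, 350 g, turned as the dispenser is; origin at the centre of its underside, about 25 mm nearer (-x) than the dispenser's. Already in place to catch the stones.
- orange_stone1: round flattened river stone, brown-grey, 42 mm across and 24 mm thick, 40 to 85 g; origin at the centre of its underside. Starts inside the orange dispenser's box, on the shut trap-door.
- orange_stone2: round flattened river stone, dark grey-brown, 38 mm across and 22 mm thick, 40 to 85 g; origin at the centre of its underside. Starts inside the orange dispenser's box, on the shut trap-door.
- orange_stone3: round flattened river stone, light brown, 44 mm across and 26 mm thick, 40 to 85 g; origin at the centre of its underside. Starts inside the orange dispenser's box, on the shut trap-door.
- blue_gate (a joint): angle of the blue-handled dispenser's trap-door (rad), 0 = shut; it is bolted and must stay shut.
Things that resemble listed ones, but are neither listed nor needed, are in the scene too. Leave any pink, purple or turquoise look-alike of the orange_stone3 alone.

How it is judged:
By the outcome, as a careful person would: the job done as asked, in the order asked, and still so for the second after the job is handed in, with the robot touching nothing.
It also fails if it takes over 51 s, if anything falls off the work surface, if the arm or the gripper's body presses on something with over 40 N, if the wrist force passes 120 N, or if a joint passes its speed limit or range.

## Working session

There is one attempt and no reset: what is moved stays moved. The work goes in short steps, Python scripts to look and compute and a tool call to move; the robot and the scene stay as the last step left them, time stands still between calls to the robot, and variables do not carry over. Pictures are saved under pics/ and viewed, at most 10 in all, crops included, and the job is handed in when it is done.

Besides the shell and the picture viewer there is one more tool, called after ">>>" as name(argument=value, ...), one argument or row to a line, values as JSON. jog_arm: Moves the arm, as the interface text tells. Its arguments: {"type":"object","properties":{"deltas":{"type":"string"},"jaw":{"type":"number"},"newtons":{"type":"number"}},"required":["deltas"]}

```bash
mkdir -p pics; ls; cat > h.py <<'E'
import numpy as np, cv2
from station import telemetry, viewer, job, models
E
python3 - <<'E'
from h import *
for c in ("scene","top"):
    im=viewer.capture(c); cv2.imwrite(f"pics/{c}0.png",im[:,:,::-1])
    print(c,{k:np.round(v,4).tolist() for k,v in viewer.camera_model(c).items()})
    for t in ("orange","orange_grip","orange_knob","orange_hinge","orange_tray"):
        print(t,[(np.round(d["at"],1).tolist(),round(d["score"],2)) for d in models.spot_point(c,t)])
o=telemetry.get_obs(); print({k:np.round(v,4).tolist() for k,v in o.items()})
E
```

```text
pics
scene {'fx': 432.0913, 'fy': 432.0913, 'cx': 316.9617, 'cy': 196.4173, 'dist_coeffs': [-0.0809, 0.0, 0.0, 0.0, 0.0], 'rvec': [1.6423, 2.0748, -0.6931], 'tvec': [100.5215, -282.8005, 1508.2212]}
orange [([234.2, 218.9], 0.9)]
orange_grip [([215.9, 201.1], 0.63), ([239.6, 212.8], 0.24)]
orange_knob [([195.1, 167.4], 0.74)]
orange_hinge [([233.1, 219.9], 0.67)]
orange_tray [([237.0, 211.9], 0.57)]
top {'fx': 413.146, 'fy': 413.146, 'cx': 321.7377, 'cy': 198.445, 'dist_coeffs': [-0.0612, 0.0, 0.0, 0.0, 0.0], 'rvec': [2.1576, -2.1843, 0.0471], 'tvec': [48.202, 522.1661, 1028.5404]}
orange [([428.5, 202.8], 0.69)]
orange_grip [([435.6, 126.4], 0.59), ([481.5, 170.6], 0.5)]
orange_knob [([481.2, 169.7], 0.74)]
orange_hinge [([412.7, 162.3], 0.81)]
orange_tray [([425.2, 209.7], 0.6)]
{'t': 0.6, 'joints': [1.1895, 0.4936, 1.3455, -0.0, 1.3025, -0.0955], 'qd': [-0.0002, 0.0015, -0.0004, -0.0014, 0.0002, -0.0005], 'joint_efforts': [0.0005, -87.8328, -38.2129, 0.0708, 0.0443, -0.0], 'eef_pos': [176.1918, 599.6334, 213.8946], 'tcp_rot': [-0.0, 0.1424, 0.9898, -0.0], 'force': [-0.4399, 1.0243, 0.3292], 'ft_torque': [-0.0015, 0.0024, -0.0272], 'grip_force': 0.0, 'finger_gap': 1.0023}
```

View pics/scene0.png

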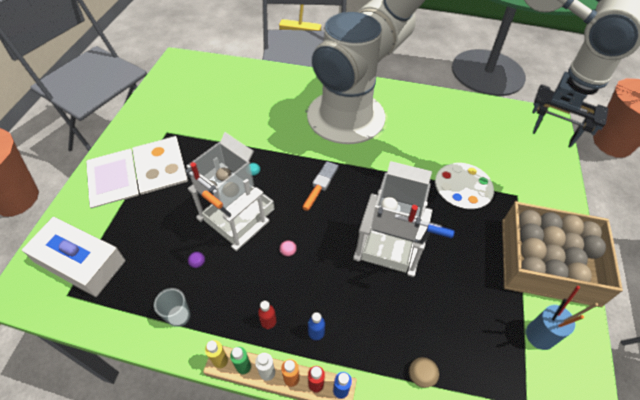

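View pics/top0.png

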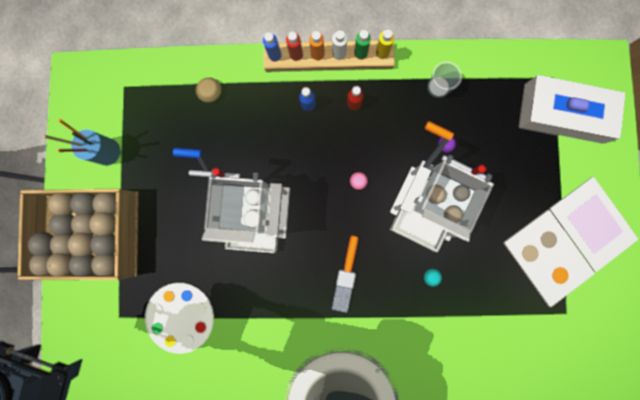

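The scene view shows the orange grip at about (211,199) and its knob at (194,170). In the top view they are at (439,130) and (481,169). The blue twin is to the left in world terms. Next I fit the dispenser's pose from these points.

```bash
cat >> h.py <<'E'
def proj(c,P):
    m=viewer.camera_model(c); K=np.array([[m["fx"],0,m["cx"]],[0,m["fy"],m["cy"]],[0,0,1]])
    return cv2.projectPoints(np.atleast_2d(P).astype(float),np.array(m["rvec"]),np.array(m["tvec"]),K,np.array(m["dist_coeffs"]))[0][:,0]
def blob(im,box,kind):
    """contour centroid, min-area rect of an orange/red blob in box x0,y0,x1,y1"""
    x0,y0,x1,y1=box; h=cv2.cvtColor(im[y0:y1,x0:x1],cv2.COLOR_RGB2HSV)
    H,S,V=[h[...,i].astype(int) for i in range(3)]
    m=(S>150)&(V>90)&(((H>=6)&(H<25)) if kind=="orange" else ((H<5)|(H>172)))
    n,_,st,ce=cv2.connectedComponentsWithStats(m.astype(np.uint8)); i=1+np.argmax(st[1:,4])
    pts=np.argwhere(_==i)[:,::-1]+[x0,y0]
    return ce[i]+[x0,y0],st[i,4],cv2.minAreaRect(pts.astype(np.float32)),st[i,:4]+[x0,y0,0,0]
def Rz(a): return np.array([[np.cos(a),-np.sin(a),0],[np.sin(a),np.cos(a),0],[0,0,1]])
E
python3 - <<'E'
from h import *
from scipy.optimize import least_squares
ims={c:cv2.imread(f"pics/{c}0.png")[:,:,::-1].copy() for c in("scene","top")}
ob={("scene","g"):blob(ims["scene"],(190,180,240,220),"orange"),("top","g"):blob(ims["top"],(415,110,470,150),"orange"),
("scene","k"):blob(ims["scene"],(185,155,205,185),"red"),("top","k"):blob(ims["top"],(465,155,500,185),"red")}
for k,v in ob.items(): print(k,v)
def loc(k,b,gy): 
    return np.array([94,gy,272.]) if k=="g" else np.array([60,-10+b,275.])
def f(p):
    x,y,a,b=p[:4]; r=[]
    for (c,k),v in ob.items():
        r+=list(proj(c,Rz(a)@loc(k,b,98)+[x,y,0])[0]-v[0])
    return r+[(b-3)/5]
s=least_squares(f,[500,-250,-.4,3]); print(s.x,np.round(s.fun,2))
E
```

```text
('scene', 'g') (array([211.45859873, 198.79617834]), np.int32(157), ((212.0, 199.00001525878906), (22.800003051757812, 7.600000381469727), 36.869895935058594), array([202, 191,  20,  17]))
('top', 'g') (array([438.42181818, 130.24      ]), np.int32(275), ((438.9000244140625, 130.6999969482422), (29.96331024169922, 9.391485214233398), 26.56505012512207), array([425, 121,  29,  19]))
('scene', 'k') (array([194.49180328, 169.59016393]), np.int32(61), ((194.55661010742188, 170.1981201171875), (15.796463012695312, 4.258177280426025), 74.05460357666016), array([191, 163,   8,  16]))
('top', 'k') (array([479.56790123, 169.14814815]), np.int32(81), ((478.90771484375, 168.76153564453125), (7.442083835601807, 12.527507781982422), 82.87498474121094), array([473, 165,  13,   9]))
[ 5.05912422e+02 -2.39087832e+02 -4.68427018e-01  7.42520617e+00] [ 0.41  0.8   0.22  0.15 -0.71 -2.18 -0.62 -0.82  0.89]
```

```bash
python3 - <<'E'
from h import *
from scipy.optimize import least_squares
g={"scene":((211.5,198.8),(194.5,170)),"top":((438.6,130.4),(479.5,169.1))}
for gy in(93,98):
  for kz in (262,268):
    def f(p):
        x,y,a,b=p; r=[]
        for c in g:
            for o,l in zip(g[c],([94,gy,272],[60,-10+b,kz])): r+=list(proj(c,Rz(a)@np.array(l)+[x,y,0])[0]-o)
        return r+[(b-3)/3]
    s=least_squares(f,[500,-250,-.4,3]); print(gy,kz,np.round(s.x,2),np.round(s.fun,1), (Rz(s.x[2])@[94,98,272]+[s.x[0],s.x[1],0]).round(1))
x,y,a=507,-237,-.468
for c in g:  # box top corners check
    im=cv2.imread(f"pics/{c}0.png")
    for P in [[54,54,242],[54,-54,242],[-54,-54,265],[-54,54,265],[65,83,0],[65,-83,0],[-65,83,0],[-65,-83,0]]:
        u=proj(c,Rz(a)@np.array(P)+[x,y,0])[0]; cv2.circle(im,tuple(np.int32(u.round())),1,(0,255,0),-1)
    q=(130,120,330,280) if c=="scene" else (370,100,530,260)
    cv2.imwrite(f"pics/ov_{c}.png",cv2.resize(im[q[1]:q[3],q[0]:q[2]],None,fx=3,fy=3))
a,b=[cv2.imread(f"pics/ov_{c}.png")[:480,:480] for c in("scene","top")]
cv2.imwrite("pics/ov.png",cv2.resize(np.hstack([a[:480,:400],b[:480,:400]]),(800,480)))
E
```

```text
93 262 [ 5.0784e+02 -2.3776e+02 -4.5000e-01  8.1000e-01] [ 0.1  0.3 -0.9  0.6  0.5  0.5 -1.   0.4 -0.7] [ 635.2 -190.5  272. ]
93 268 [ 5.0791e+02 -2.3685e+02 -4.6000e-01  2.1600e+00] [ 0.2  0.5 -0.8 -0.7  0.4  0.4 -0.9 -0.3 -0.3] [ 635.5 -190.3  272. ]
98 262 [ 5.0602e+02 -2.4084e+02 -4.6000e-01  3.8400e+00] [ 0.3  0.6 -1.1  0.4  0.2  0.2 -0.6  0.7  0.3] [ 633.6 -194.4  272. ]
98 268 [ 5.0607e+02 -2.3989e+02 -4.6000e-01  5.2000e+00] [ 0.4  0.8 -0.9 -1.   0.1  0.  -0.5  0.1  0.7] [ 633.9 -194.1  272. ]
```

View pics/ov.png

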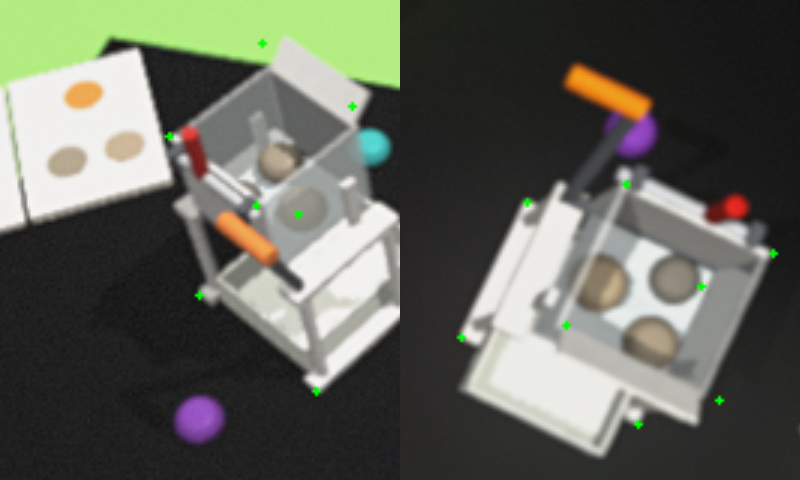

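The overlay matches within a few mm: the far corners and feet line up. I take the pose as (507, -239, -0.46). The plan is to cage the bar with tool y along the dispenser's x, swing it both ways, then push the knob.

```bash
cat >> h.py <<'E'
POSE=(507,-239,-.46)
def W(P): return Rz(POSE[2])@np.array(P,float)+[POSE[0],POSE[1],0]
def grip(th,y=100):  # dispenser frame
    r=np.array([44,122.]); c,s=np.cos(th),np.sin(th)
    return np.array([50+c*r[0]-s*r[1],y,150+s*r[0]+c*r[1]])
from scipy.spatial.transform import Rotation as R
def delta(P,yaw=None):
    o=telemetry.get_obs(); w,x,y,z=o["tcp_rot"]; r=R.from_quat([x,y,z,w])
    d=r.inv().apply(np.array(P)-o["eef_pos"])/1000
    ty=r.apply([0,1,0]); a=np.arctan2(ty[1],ty[0])
    dy=0 if yaw is None else -((yaw-a+np.pi)%(2*np.pi)-np.pi)
    return np.round([*d,dy],4)
def local():
    o=telemetry.get_obs(); return (Rz(-POSE[2])@(np.array(o["eef_pos"])-[POSE[0],POSE[1],0])).round(1)
E
python3 - <<'E'
from h import *
for P in ([176,600,350],W([96,100,340]),W([96,100,252])): print(np.round(P),delta(P,POSE[2]))
for th in(0,.3,.6,.9,1.2): print(grip(th))
E
```

```text
[176 600 350] [ 3.000e-04  3.000e-04 -1.361e-01  1.745e+00]
[ 637. -192.  340.] [-0.6657 -0.6295 -0.1261  1.745 ]
[ 637. -192.  252.] [-0.6657 -0.6295 -0.0381  1.745 ]
[ 94. 100. 272.]
[ 55.98134031 100.         279.55394077]
[ 17.4283853  100.         275.53521385]
[-18.21504437 100.         260.30280015]
[-47.76502729 100.         235.21736583]
```

>>> jog_arm(
  deltas="0 0 -0.06 0; 0 0 -0.12 0.05; -0.035 -0.033 -0.136 0.15; -0.075 -0.07 -0.136 0.25; -0.115 -0.108 -0.136 0.37; -0.155 -0.146 -0.136 0.49; -0.195 -0.184 -0.136 0.61; -0.235 -0.222 -0.136 0.73; -0.275 -0.26 -0.136 0.85; -0.315 -0.298 -0.136 0.97; -0.355 -0.336 -0.136 1.09; -0.395 -0.374 -0.136 1.2",
  jaw=-0.15,
)

```text
t: 2.1
eef_pos: [450.4, 127.7, 350.2]
tcp_rot: [0.0, 0.678, 0.735, 0.0]
force: [0.4, -0.5, 0.7]
finger_gap: 0.428
grip_force: 0.0
```

```bash
python3 - <<'E'
from h import *
print(telemetry.get_obs()["eef_pos"],telemetry.get_obs()["joints"],delta(W([96,100,340]),POSE[2]),delta(W([96,100,252]),POSE[2]))
E
```

```text
[450.37425157 127.74463243 350.16557866] [1.48667473e-01 1.49159967e-01 1.49016690e+00 7.35976658e-05
 1.50165700e+00 6.75194362e-02] [-0.3339  0.1605  0.0102  0.5411] [-0.3339  0.1604  0.0982  0.5411]
```

>>> jog_arm(
  deltas="-0.045 0.022 0 0.08; -0.09 0.043 0 0.16; -0.14 0.067 0 0.24; -0.19 0.091 0 0.32; -0.24 0.115 0 0.4; -0.285 0.137 0 0.48; -0.325 0.156 0.005 0.54; -0.334 0.16 0.01 0.541; -0.334 0.16 0.01 0.541; -0.334 0.16 0.01 0.541",
)

```text
t: 3.35
eef_pos: [637.2, -188.7, 340.4]
tcp_rot: [0.0, 0.848, 0.529, 0.0]
force: [-0.3, -0.4, 0.1]
finger_gap: 0.421
grip_force: 0.0
```

```bash
python3 - <<'E'
from h import *
print(local(),delta(W([96,100,252]),POSE[2]))
for c,q in(("scene",(150,120,310,280)),("top",(370,80,530,240))):
    im=viewer.capture(c)[:,:,::-1].copy(); cv2.imwrite(f"pics/{c}1.png",im)
    if c=="scene": a=cv2.resize(im[q[1]:q[3],q[0]:q[2]],(400,400))
    else: cv2.imwrite("pics/m1.png",np.hstack([a,cv2.resize(im[q[1]:q[3],q[0]:q[2]],(400,400))]))
E
```

```text
[ 94.3 102.9 340.4] [-0.0029  0.0016  0.0884  0.0052]
```

View pics/m1.png

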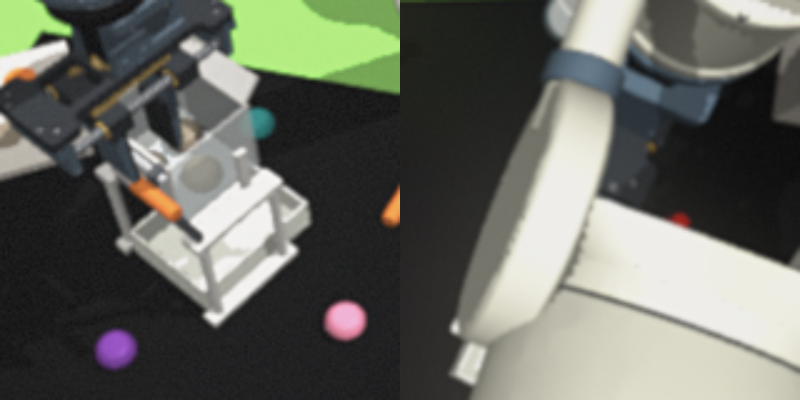

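The picture shows the fingers straddling above the orange bar, with the tips near (70,170) and (165,145) and the bar at (155,200). I descend.

>>> jog_arm(
  deltas="-0.002 0.0016 0.03 0; -0.002 0.0016 0.06 0; -0.002 0.0016 0.082 0; -0.002 0.0016 0.09 0; -0.002 0.0016 0.09 0",
)

```text
t: 4.08
eef_pos: [638.1, -191.9, 250.3]
tcp_rot: [0.0, 0.849, 0.529, 0.0]
force: [0.1, 0.8, 0.3]
finger_gap: 0.424
grip_force: 0.0
```

>>> jog_arm(
  deltas="0 0 0 0; 0 0 0 0; 0 0 0 0; 0 0 0 0; 0 0 0 0",
  jaw=-0.8,
  newtons=4,
)

```text
t: 4.7
eef_pos: [637.3, -191.8, 250.4]
tcp_rot: [-0.001, 0.849, 0.529, -0.0]
force: [-7.4, 4.1, 3.7]
finger_gap: 0.198
grip_force: 4.0
```

```bash
python3 - <<'E'
from h import *
print(local(),telemetry.get_obs()["force"])
for th in np.arange(0.1,1.21,.1): print(round(th,1),((grip(th)-grip(0))/1000).round(4)[[0,2]])
im=viewer.capture("scene")[:,:,::-1]; cv2.imwrite("pics/s2.png",cv2.resize(im[120:280,150:310],(400,400)))
E
```

```text
[ 95.8 100.1 250.4] [-7.44419225  4.1358754   3.74305961]
0.1 [-0.0124  0.0038]
0.2 [-0.0251  0.0063]
0.3 [-0.038   0.0076]
0.4 [-0.051   0.0075]
0.5 [-0.0639  0.0062]
0.6 [-0.0766  0.0035]
0.7 [-0.0889 -0.0003]
0.8 [-0.1009 -0.0054]
0.9 [-0.1122 -0.0117]
1.0 [-0.1229 -0.0191]
1.1 [-0.1328 -0.0274]
1.2 [-0.1418 -0.0368]
```

View pics/s2.png

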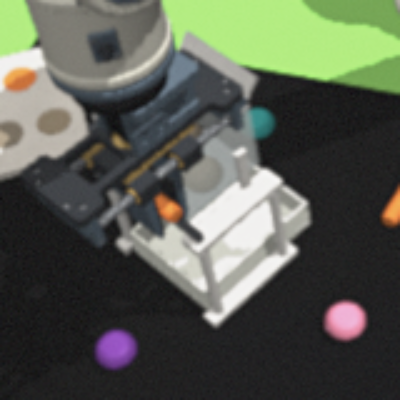

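The bar is pinched with the gap at about 18 mm; it shows at (168,208). Now I swing it along the arc.

>>> jog_arm(
  deltas="0 -0.014 -0.0038 0; 0 -0.0265 -0.0063 0; 0 -0.0395 -0.0076 0; 0 -0.0525 -0.0075 0; 0 -0.065 -0.006 0; 0 -0.078 -0.0035 0; 0 -0.09 0 0; 0 -0.102 0.005 0; 0 -0.1135 0.012 0; 0 -0.124 0.019 0; 0 -0.133 0.026 0; 0 -0.136 0.029 0",
)

```text
t: 6.25
eef_pos: [515.3, -132.0, 220.4]
tcp_rot: [-0.0, 0.849, 0.529, -0.0]
force: [1.5, 0.6, 4.1]
finger_gap: 0.172
grip_force: 4.0
```

```bash
python3 - <<'E'
from h import *
print(local())
im=viewer.capture("scene")[:,:,::-1]; cv2.imwrite("pics/s3.png",cv2.resize(im[110:270,150:310],(480,480)))
E
```

```text
[-40.   99.6 220.4]
```

View pics/s3.png

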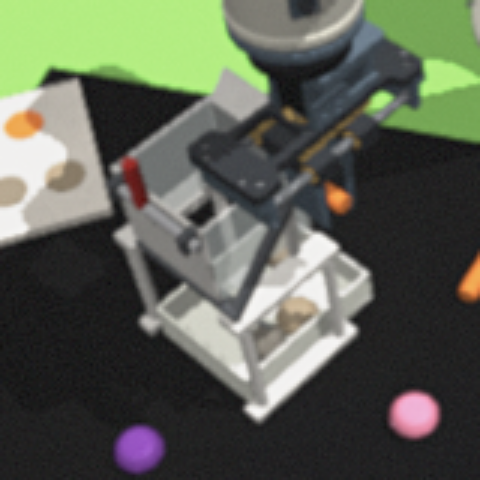

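The door is open with the grip at (340,198). Stones show in the tray at (295,315) and (262,340), and possibly one at (280,255). I go on to full open.

>>> jog_arm(
  deltas="0 -0.004 0.004 0; 0 -0.007 0.0075 0; 0 -0.009 0.009 0; 0 -0.009 0.009 0; 0 -0.009 0.009 0; 0 -0.009 0.009 0; 0 -0.009 0.009 0; 0 -0.009 0.009 0",
)

```text
t: 7.3
eef_pos: [508.1, -128.5, 211.9]
tcp_rot: [0.0, 0.849, 0.529, 0.0]
force: [6.1, -0.8, -2.8]
finger_gap: 0.182
grip_force: 4.0
```

```bash
python3 - <<'E'
from h import *
print(local())
im=viewer.capture("scene")[:,:,::-1]; a=cv2.resize(im[110:270,150:310],(400,400))
for c in("scene","top"):
    if c=="top": im=viewer.capture(c)[:,:,::-1]
    for t in("orange_stone1","orange_stone2","orange_stone3"):
        print(c,t,[(np.round(d["at"]).tolist(),round(d["score"],2)) for d in models.spot_point(c,t)][:5])
cv2.imwrite("pics/m4.png",np.hstack([a,cv2.resize(im[110:270,360:520],(400,400))]))
for P in ([-25,0,10],[-25,0,150]): print(proj("scene",W(P)),proj("top",W(P)))
E
```

```text
[-48.   99.5 211.9]
scene orange_stone1 [([251.0, 218.0], 0.6), ([197.0, 264.0], 0.57), ([285.0, 250.0], 0.51), ([238.0, 225.0], 0.45)]
scene orange_stone2 [([251.0, 218.0], 0.6), ([197.0, 264.0], 0.57), ([285.0, 250.0], 0.51), ([238.0, 225.0], 0.45)]
scene orange_stone3 [([251.0, 218.0], 0.6), ([197.0, 264.0], 0.57), ([285.0, 250.0], 0.51), ([238.0, 225.0], 0.45)]
top orange_stone1 [([430.0, 238.0], 0.79), ([358.0, 183.0], 0.78), ([430.0, 275.0], 0.53)]
top orange_stone2 [([430.0, 238.0], 0.79), ([358.0, 183.0], 0.78), ([430.0, 275.0], 0.53)]
top orange_stone3 [([430.0, 238.0], 0.79), ([358.0, 183.0], 0.78), ([430.0, 275.0], 0.53)]
[[236.80663364 211.60644537]] [[427.92757681 212.2385825 ]]
[[229.38575224 180.82850303]] [[442.28274134 209.80060721]]
```

View pics/m4.png

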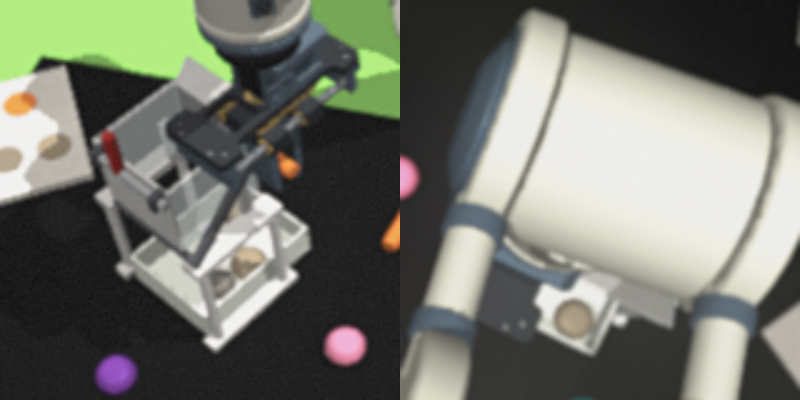

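```bash
python3 - <<'E'
from h import *
from scipy.optimize import least_squares
for c,u in(("scene",(251,218)),("scene",(238,225)),("scene",(243,196)),("top",(430,238))):
    s=least_squares(lambda p:proj(c,W([p[0],p[1],8]))[0]-u,[0,0]); print(c,u,s.x.round(), proj("scene",W([*s.x,8])).round())
for y in (0.,.3,.6,.9,1.2): print(y,((grip(y)-grip(1.2))/1000).round(4)[[0,2]])
E
```

```text
scene (251, 218) [-36.  46.] [[251. 218.]]
scene (238, 225) [ 5. 35.] [[238. 225.]]
scene (243, 196) [-77. -28.] [[243. 196.]]
top (430, 238) [-82. -33.] [[243. 194.]]
0.0 [0.1418 0.0368]
0.3 [0.1037 0.0443]
0.6 [0.0652 0.0403]
0.9 [0.0295 0.0251]
1.2 [0. 0.]
```

All three stones are in the tray: two in the scene view and one in the top view at (430,238). I swing the handle back along the arc.

>>> jog_arm(
  deltas="0 0.009 -0.0094 0; 0 0.019 -0.0177 0; 0 0.0295 -0.0251 0; 0 0.041 -0.0314 0; 0 0.053 -0.0365 0; 0 0.065 -0.0403 0; 0 0.078 -0.043 0; 0 0.091 -0.0443 0; 0 0.104 -0.0443 0; 0 0.117 -0.0431 0; 0 0.13 -0.0406 0; 0 0.143 -0.038 0",
)

```text
t: 9.2
eef_pos: [636.7, -191.8, 249.3]
tcp_rot: [-0.0, 0.849, 0.529, -0.0]
force: [-10.7, 3.6, 4.3]
finger_gap: 0.187
grip_force: 4.6
```

>>> jog_arm(
  deltas="0 0.001 0 0; 0 0.003 0.001 0; 0 0.003 0.001 0; 0 0.003 0.001 0",
)

```text
t: 9.7
eef_pos: [638.4, -192.4, 248.5]
tcp_rot: [-0.001, 0.849, 0.529, -0.001]
force: [-8.1, 3.3, 2.1]
finger_gap: 0.232
grip_force: 4.0
```

```bash
python3 - <<'E'
from h import *
print(local(),telemetry.get_obs()["force"])
E
```

```text
[ 97.1 100.1 248.5] [-8.07980756  3.31918018  2.13015793]
```

>>> jog_arm(
  deltas="0 -0.001 0 0; 0 -0.001 0 0; 0 -0.001 0 0; 0 -0.001 -0.04 0; 0 -0.001 -0.08 0; 0 -0.005 -0.095 0; -0.05 -0.015 -0.095 0; -0.1 -0.025 -0.095 0; -0.15 -0.036 -0.095 0; -0.162 -0.037 -0.095 0; -0.162 -0.037 -0.095 0",
  jaw=-0.2,
)

```text
t: 11.08
eef_pos: [534.2, -322.0, 343.5]
tcp_rot: [-0.0, 0.849, 0.528, 0.0]
force: [0.4, -0.4, 0.4]
finger_gap: 0.399
grip_force: 0.0
```

```bash
python3 - <<'E'
from h import *
print(local(),telemetry.get_obs()["force"],delta(W([60,-60,262])))
im=viewer.capture("scene"); cv2.imwrite("pics/s5.png",cv2.resize(im[100:260,130:290,::-1],(480,480)))
print(blob(im,(180,180,245,225),"orange")[0], [proj("scene",W(grip(t,98)))[0].round(1) for t in(0,.05,.1)])
E
```

```text
[ 61.3 -62.3 343.5] [ 0.39756609 -0.38384575  0.40157396] [ 0.0023 -0.0012  0.0815  0.    ]
[211.17948718 199.25641026] [array([212.2, 199.9]), array([214.2, 197.7]), array([216.1, 195.4])]
```

View pics/s5.png

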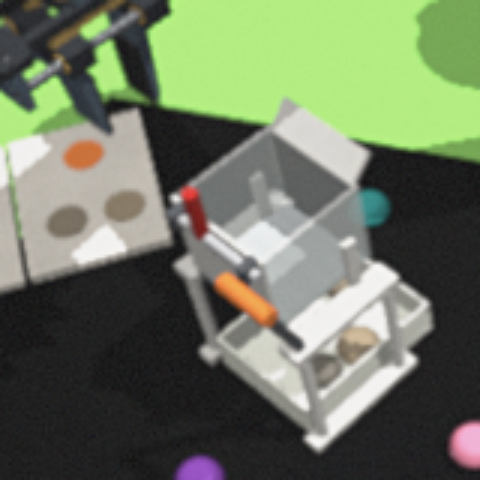

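The box is empty and the grip is back at its shut position (211,199), matching the start. The red knob is at about (194,170). Now I push it.

>>> jog_arm(
  deltas="0 0 0 0; 0 -0.001 0.02 0; 0 -0.001 0.04 0; 0 -0.001 0.06 0; 0 -0.001 0.08 0; 0 -0.001 0.08 0; 0.02 -0.001 0.08 0; 0.03 -0.001 0.08 0; 0.038 -0.001 0.08 0; 0.046 -0.001 0.08 0; 0.054 -0.001 0.08 0; 0.06 -0.001 0.08 0",
  jaw=-1,
)

```text
t: 12.62
eef_pos: [560.1, -267.2, 264.0]
tcp_rot: [0.0, 0.849, 0.529, -0.0]
force: [-0.6, -1.4, 0.9]
finger_gap: 0.006
grip_force: 0.9
```

>>> jog_arm(
  deltas="0.002 0 0 0; 0.004 0 0 0; 0.006 0 0 0; 0.006 0 0 0",
)

```text
t: 13.12
eef_pos: [562.6, -262.1, 263.9]
tcp_rot: [-0.0, 0.849, 0.529, 0.0]
force: [0.1, -0.3, -0.3]
finger_gap: 0.005
grip_force: 0.4
```

```bash
python3 - <<'E'
from h import *
print(local(),telemetry.get_obs()["force"])
E
```

```text
[ 60.    4.  263.9] [ 0.11919434 -0.32433175 -0.27912945]
```

>>> jog_arm(
  deltas="0.002 0 0 0; 0.004 0 0 0; 0.006 0 0 0; 0.008 0 0 0",
)

```text
t: 13.62
eef_pos: [565.8, -255.7, 264.1]
tcp_rot: [0.001, 0.849, 0.529, -0.001]
force: [-6.5, -13.3, 2.1]
finger_gap: 0.004
grip_force: 7.1
```

```bash
python3 - <<'E'
from h import *
print(local(),telemetry.get_obs()["force"])
im=viewer.capture("scene"); cv2.imwrite("pics/s6.png",cv2.resize(im[100:260,130:290,::-1],(480,480)))
E
```

```text
[ 60.2  11.1 264.1] [ -6.49800802 -13.32195384   2.09028256]
```

View pics/s6.png

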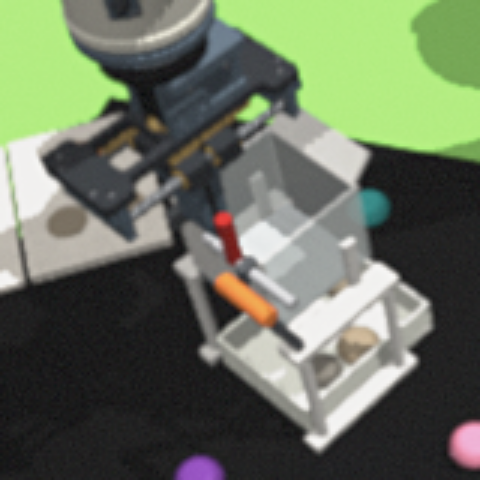

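The knob has moved to (228,238), the rod reaches across to (293,300), and 15 N shows it is at the stop. I back off and lift.

>>> jog_arm(
  deltas="-0.01 0 0 0; -0.03 0 0 0; -0.06 0 0 0; -0.065 0 -0.03 0; -0.065 0 -0.06 0; -0.09 0 -0.09 0; -0.11 0 -0.1 0; -0.11 0 -0.1 0",
)

```text
t: 14.68
eef_pos: [516.8, -355.4, 363.7]
tcp_rot: [0.0, 0.849, 0.528, 0.0]
force: [0.1, 0.6, -0.3]
finger_gap: 0.004
grip_force: 0.0
```

```bash
python3 - <<'E'
from h import *
from scipy.optimize import least_squares
o=telemetry.get_obs(); print(local(),o["force"],o["t"])
im=viewer.capture("scene"); cv2.imwrite("pics/s7.png",cv2.resize(im[100:260,130:290,::-1],(480,480)))
print(blob(im,(195,170,215,190),"red")[0],[proj("scene",W([60,y,266]))[0].round(1) for y in(-10,-6,22,26,30)],blob(im,(180,180,245,225),"orange")[0])
E
```

```text
[  60.5 -100.   363.7] [ 0.07593319  0.60427806 -0.34159399] 14.675
[205.59016393 177.96721311] [array([192.5, 168.9]), array([193.6, 169.7]), array([201.6, 175.6]), array([202.7, 176.4]), array([203.8, 177.3])] [211.30573248 199.33757962]
```

View pics/s7.png

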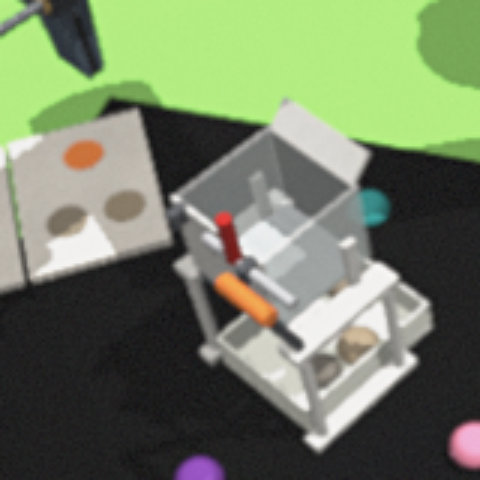

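The bolt is fully across, with the knob at (228,238) in the crop. The handle is shut and the arm is clear, so I hand in.

```bash
python3 -c "
from station import job; print(job.job_done())"
```

```text
the job is handed in; nothing more can be done
None
```

I emptied the orange dispenser's three stones into its tray, swung the door shut and pushed the bolt fully across; the arm never touched the blue dispenser, and the job was handed in at about 15 s of the 51 s allowed.

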